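# Load a label roll into its stand on the sprung spindle

### The job

Load the label roll into the label stand: put the orange sprung tip of its spindle into the round cup, push against the spring until the black pin at the other end can go down the slot of the opposite cup, and let the spring carry the pin home into the pocket at the foot of that slot, so that the roll hangs level between the cups. The roll sits a little off the middle of its spindle, so go by feel: push just enough to work the spring, or the plastic cups crack. Leave the rest of the bench as it is.

Things in the scene. Friction and masses are not known exactly. Their poses are not given: they have to be found in the camera images.
- stand: Grey label-roll stand, screwed down: base plate 80 x 188 x 10 mm, an upright cheek 86 mm high at either end, black plastic cups on them facing each other along the stand's y, axis 72 mm above its underside, 125.5 mm between the rims. Origin: centre of the underside; z up; y from the slotted to the round cup. A thin rod runs along y at x +30, z 24 mm.
- round_cup (a point): Centre of the bottom of the round cup (stand frame: x 0, y +73, z 72 mm; axes as the stand). A blind round hole 15 mm wide and 9 mm deep that opens towards the stand's -y; its rim, 25 mm across, is at y +64. A tip lying in it has its axis about 2.5 mm below the cup's.
- slot_cup (a point): Centre of the pocket's bottom in the slotted cup (stand frame: x 0, y -70.5, z 72 mm; axes as the stand). The pocket is 14 mm wide, opens to +y at y -66 and reaches from a sill at z 65.5 up to z 79. A pin home in it rests on the sill, its axis at z 70.5, and the slot's floor above z 79 keeps it from lifting out.
- slot_mouth (a point): Top of the slot that leads down to the pocket: middle of the upper edge of the slot's floor (stand frame: x 0, y -66, z 86 mm; axes as the stand). The slot is vertical, 14 mm wide, open upwards (edges slightly flared) and to +y; side walls stand 4.5 mm proud of the floor, to y -61.5; below it ends on the sill.
- roll (a point): Centre of the label roll on the spindle's axis, half-way up: 26 mm above the bench at the start. White paper roll 46 mm across, 44 mm long, between blue-grey octagonal hubs 52 mm across flats. y along the spindle to the orange tip, z up as it lies; 0.19 to 0.27 kg in all. Its hubs are clamped tight on the spindle by hand, up to 8 mm off the spindle's middle, either way: that is not measured.
- hub_tip_side (a point): Middle of the outer face of the hub on the orange tip's side (roll's +y 26 mm). From here a tube 14 mm thick sticks out 17 to 33 mm, and from its end the round-nosed orange tip, 10 mm thick, another 22 mm. The tip is sprung: it goes in 9 mm at most, then is solid; 4 N starts it, each mm takes 1.5 N more (17.5 N at the end).
- hub_pin_side (a point): Middle of the outer face of the other hub (roll's -y 26 mm). The rigid black pin, 10 mm thick, sticks out 39 to 55 mm from here. Tip free, the spindle is 146 mm long over both ends; from the round cup's bottom to the slot's floor are 139 mm, so the tip must be in 7 mm or more (14.5 N) for the pin to pass down the slot. Seated it stays in 2.5 mm.
- multimeter: Green and black multimeter lying on its back, 170 x 86 x 49 mm, origin under its centre. Bystander.
- driver_yellow: Yellow screwdriver, 119 x 16 x 16 mm, lying. Bystander.
- flux_pen: Flux syringe, 136 x 21 x 21 mm, lying. Bystander.
- flush_cutters: Blue flush cutters, 124 x 48 x 15 mm, lying. Bystander.
- driver_red: Red screwdriver, 164 x 22 x 22 mm, lying. Bystander.

How it is judged:
At the end, for the whole second after the job is handed in: The roll hangs at rest between the cups, as only a seated spindle does: orange tip's hub within 60 mm of the round cup's bottom, axis within 0.03 rad of the cups' axis, roll's centre 66.5 to 72.5 mm above the stand's underside, within 4 mm of the stand's middle in x and -9 to +14 mm of it in y (z of roll in the frame of stand between 0.0665 and 0.0725 m and x of roll in the frame of stand between -0.004 and 0.004 m and y of roll in the frame of stand between -0.009 and 0.014 m and angle between the y axis of roll and the y axis of stand, either way round below 0.03 rad and distance between hub_tip_side and round_cup below 0.06 m and linear speed of spindle below 0.02 m/s); the robot touches nothing.
It fails at once if the spindle is pressed on the stand with more than 30 N (contact force between spindle and stand above 30 N).
It fails at once if a tool or instrument on the bench is shifted by more than 20 mm (distance of any of multimeter, driver_yellow, flux_pen, flush_cutters, driver_red from where it was at the start of the episode above 0.02 m).
It also fails if it takes over 72 s, if anything falls off the work surface, if the arm or the gripper's body presses on something with over 40 N, if the wrist force passes 120 N, or if a joint passes its speed limit or range.

### The arm

A 6-joint arm with a two-finger parallel gripper is mounted at the origin on a cart in front of the work surface, level with it; the furniture and walls round the work are solid. World frame = base frame: x ahead of the robot, y to its left, z up, the work surface at z = 0. Lengths are in m, angles in rad, forces in N, time in s.
With the tool pointing down it reaches from about 0.35 to 0.8 m from the base axis. Payload 7.3 kg.
Tool frame: the origin (TCP) lies at the very end of the fingers, on their centre line; the grasp point (between the pads) lies 19 mm behind it; y points along the fingers, z is the direction in which the jaws open and shut, and the axes are right-handed (so a half turn about y gives the same grasp; the last joint's range is limited). The gripper opens to 85 mm and grips with 20 to 120 N. Pads are 22 mm wide; open, the fingers measure 114 mm over their backs; the gripper's body (76 mm by 85 mm) begins 54 mm behind the grasp point. The pads swing forward as they close: fully open they stand 13 mm farther back than shut.
Start: joints at [-1.358, 0.342, 1.524, -0, 1.275, -0.146], TCP at [0.184, -0.492, 0.231] pointing down, gripper open.
Joint ranges: [-2.53, 2.53], [-0.77, 2.02], [0.04, 2.7], [-1, 4.14], [0.28, 2.66], [-3.11, 3.11]. Speed limits (rad/s): [2.57, 2.57, 3.14, 3.14, 3.14, 3.14].

### API

Orientations are given as a rotation vector (axis times angle).
In Python, from plant import manip gives the robot as it stands. The module is installed in compiled form; this text tells all that it offers.
- The arm moves only by the tool servo_tool, never from a script. Its argument "rows" is a list of rows, each a list of 4 numbers: the shift along the tool's x, y, z in cm, then the turn about the tool's y in degrees. A call has 1 to 8 rows; each row shifts and turns the commanded pose from where the row before left it, along the tool's axes as they then stand; what a row does not reach is not made up. A row lasts 1/12 s, in which the tool goes at most 41.7 mm and 7.16 degrees, less where a joint would pass 70% of its speed; a pose out of reach is approached as far as the arm can. A call with a gripper value outside its range is refused whole. "grip" is the opening, from -1 (shut) to 1 (fully open), so that 0 is half open, set as the call begins (left out, the last holds). The fingers move at their own pace and stop on an object; "force" is the grip in N (left out, the last holds). Time passes only in rows, so rows that do not move let the fingers close. It gives the time, the measured TCP pose, the force and the opening at its end, in the units of the state.
- manip.state(): the state, without advancing time (a new reading comes with each control period).
- manip.camera(name): name is "scene" or "top" or "wrist"; returns a dict with "color" (384x512x3 uint8, red, green, blue), "vertical_fov" (degrees; the focal length in pixels is half the picture's height over the tangent of half this angle, whatever the lens; pixels are square), "cx", "cy" (the principal point, pixels), "rvec" (rotation vector, rad) and "tvec" (3), from world to camera coordinates, as OpenCV has them. Camera axes: x right, y down, z forward; pixel columns grow to the right and rows downward; lengths in m; the calibration is good to about 2 mm. The wrist camera is an equidistant fisheye: a pixel r from the principal point sees the ray r / f radians off the axis. A picture is of the moment at which its call begins. There is no depth.
- manip.sign_off(): hands the job in, once; it reports no verdict.
Trained networks look in the newest picture that a camera, given by its name, has taken for a name from the list of things; names that differ only in an ending like _2 or _b are one class to them, and where a whole thing is asked for, a point or a joint stands for the part that bears it (a point fixed in the world has none). Each returns a list of dicts, best first, with "conf" (0 to 1); they miss things now and then, are a little off and sometimes report something else, mostly with a low value. They report only what shows in the picture. A call takes as long as a camera call.
- manip.boxes_of(target, camera): "at" ([x, y, z] in m, in the coordinates of the camera as it stood for that picture, good to about 4 mm: the middle of the surface that is visible of it).
- manip.tip_of(target, camera): "at" ([x, y, z] in m, in the coordinates of the camera as it stood for that picture, good to about 4 mm: a listed point, or the origin of a listed thing).
The state is a dict: "t": time; "joint_positions": joint angles; "joint_velocities": joint speeds; "joint_torque": joint torques, N m; "tool_pos": TCP position; "tool_rot": TCP orientation; "ft_force": force on the tool from outside, world axes, zero at the start; "torque": the same for the moment, N m; "finger_gap": opening from 0.0 (shut) to 1.0 (fully open).
Only numpy, scipy, OpenCV 4.12 (cv2) and the standard library are available. Lean on these libraries where they do the work, as an engineer would, in place of code of your own. Each camera call takes 0.05 s, during which the arm holds its last target. There are 200 camera calls.

## Working session

There is one attempt and no reset: what is moved stays moved. The work goes in short steps, Python scripts to look and compute and a tool call to move; the robot and the scene stay as the last step left them, time stands still between calls to the robot, and variables do not carry over. Pictures are saved under pics/ and viewed, about 8 in all and at most 12, crops included, and the job is handed in when it is done.

Besides the shell and the picture viewer there is one more tool, called after ">>>" as a command line: name --pt "numbers of a row" for each row, then --argument value for the rest. servo_tool: Moves the arm, as the interface text tells. Its arguments: {"type":"object","properties":{"rows":{"type":"array"},"grip":{"type":"number"},"force":{"type":"number"}},"required":["rows"]}

```bash
mkdir -p pics
cat > h.py <<'E'
import numpy as np, cv2
from scipy.spatial.transform import Rotation as R
from plant import manip
def cam(n,save=None):
    c=manip.camera(n)
    if save: cv2.imwrite(save,c['color'][:,:,::-1])
    c['R']=R.from_rotvec(np.ravel(c['rvec'])).as_matrix(); c['t']=np.ravel(c['tvec']); return c
def w(c,p): return c['R'].T@(np.array(p)-c['t'])
def f(c): return 192/np.tan(np.radians(c['vertical_fov'])/2)
def px(c,p):
    q=c['R']@np.array(p)+c['t']; return np.array([c['cx'],c['cy']])+f(c)*q[:2]/q[2]
def ray(c,uv,z):
    d=c['R'].T@np.array([(uv[0]-c['cx'])/f(c),(uv[1]-c['cy'])/f(c),1]); o=-c['R'].T@c['t']
    return o+d*(z-o[2])/d[2]
E
python3 - <<'E'
from h import *
np.set_printoptions(precision=4,suppress=True)
s=manip.state(); print({k:np.round(v,3) for k,v in s.items()}, R.from_rotvec(s['tool_rot']).as_matrix())
ims=[]
for n in ['scene','top']:
    c=cam(n,f'pics/{n}0.png')
    print(n,c['vertical_fov'],-c['R'].T@c['t'])
    for t in ['stand','round_cup','slot_cup','slot_mouth','roll','hub_tip_side','hub_pin_side','multimeter','driver_yellow','flux_pen','flush_cutters','driver_red']:
        r=manip.tip_of(t,n)
        print(t,[(np.round(w(c,q['at']),4),round(q['conf'],2)) for q in r[:2]])
E
```

```text
{'t': np.float64(0.0), 'joint_positions': array([-1.358,  0.343,  1.525, -0.   ,  1.275, -0.146]), 'joint_velocities': array([ 0.002,  0.   ,  0.002, -0.   ,  0.   , -0.   ]), 'joint_torque': array([ -0.003, -43.369, -24.602,  -0.   ,   0.008,   0.   ]), 'tool_pos': array([ 0.184, -0.491,  0.231]), 'tool_rot': array([-0.368,  2.027, -2.024]), 'ft_force': array([ 0.506, -0.435,  0.407]), 'torque': array([ 0.048,  0.042, -0.031]), 'finger_gap': np.float64(0.997)} [[-0.9363 -0.0004  0.3512]
 [-0.3512  0.0015 -0.9363]
 [-0.0002 -1.     -0.0015]]
scene 47.300087575543145 [-0.1497  0.4784  0.6209]
stand [(array([ 0.636 ,  0.0936, -0.0033]), 0.67)]
round_cup [(array([0.645 , 0.161 , 0.0724]), 0.62)]
slot_cup [(array([0.6379, 0.0205, 0.0713]), 0.63)]
slot_mouth [(array([0.6385, 0.0223, 0.0886]), 0.98), (array([ 0.6476, -0.1852,  0.0017]), 0.49)]
roll []
hub_tip_side [(array([ 0.6825, -0.4448,  0.0036]), 0.58)]
hub_pin_side []
multimeter [(array([ 0.4679,  0.1056, -0.0051]), 0.97)]
driver_yellow [(array([ 0.6441, -0.184 ,  0.0024]), 0.65)]
flux_pen [(array([ 0.688 , -0.316 , -0.0021]), 0.43)]
[... 203 characters left out ...]
51 ]
stand [(array([0.6422, 0.0883, 0.0051]), 0.55), (array([ 0.4677,  0.1078, -0.0039]), 0.47)]
round_cup [(array([0.646 , 0.1642, 0.0736]), 0.88)]
slot_cup [(array([0.6382, 0.0252, 0.0644]), 0.96)]
slot_mouth [(array([0.6369, 0.0286, 0.0882]), 0.6)]
roll [(array([ 0.445 , -0.2577,  0.0275]), 0.79)]
hub_tip_side [(array([ 0.4414, -0.2307,  0.029 ]), 0.72)]
hub_pin_side [(array([ 0.4514, -0.2809,  0.0263]), 0.57)]
multimeter [(array([ 0.47  ,  0.1081, -0.0051]), 0.57), (array([0.6421, 0.0885, 0.0023]), 0.46)]
driver_yellow [(array([ 0.6482, -0.1786, -0.0003]), 0.68)]
flux_pen []
flush_cutters [(array([ 0.4467, -0.0602, -0.0013]), 0.83)]
driver_red [(array([ 0.678 , -0.44  , -0.0001]), 0.52)]
```

View pics/top0.png

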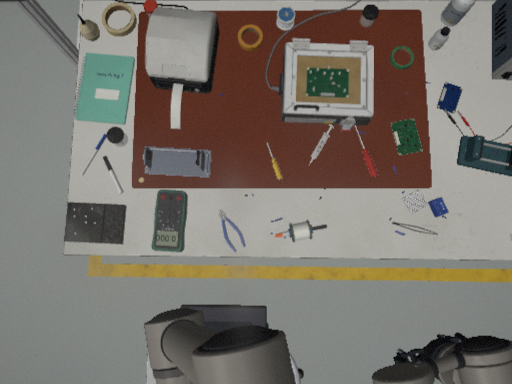

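View pics/scene0.png

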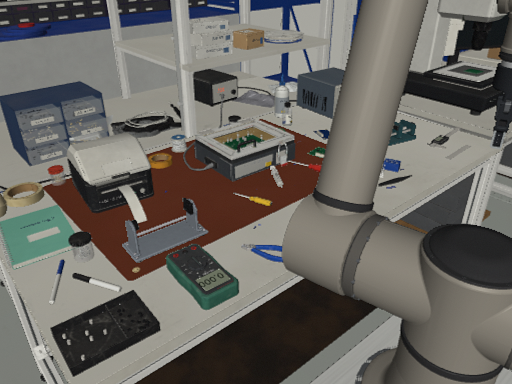

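The top view shows the roll at about (300,230), with its orange tip at (276,235) and its black pin at (325,226). The stand is at (178,162): the round cup is the left end and the slotted cup the right end. In the scene view the stand is at (163,237), and the arm hides the roll. Next I'll move over the roll.

>>> servo_tool --pt "-3.2 0.3 -1.3 0" --pt "-3.2 0.3 -1.3 0" --pt "-3.2 0.3 -1.3 0" --pt "-3.2 0.3 -1.3 0" --pt "-3.2 0.3 -1.3 0" --pt "-3.2 0.3 -1.3 0" --pt "-3.2 0.3 -1.3 0" --pt "-3.2 0.3 -1.3 0" --grip 1 --force 30

```text
t: 1.97
tool_pos: [0.3886, -0.303, 0.2074]
tool_rot: [-0.367, 2.025, -2.026]
ft_force: [0.1, -0.1, 0.1]
finger_gap: 1.004
```

>>> servo_tool --pt "-3.2 0.3 -1.3 0" --pt "-3.2 0.3 -1.3 0" --pt "0 0 0 -7" --pt "0 0 0 -7" --pt "0 0 0 -7" --pt "0 0 0 -7" --pt "0 0 0 -7" --pt "0 0 0 -7"

```text
t: 2.63
tool_pos: [0.4384, -0.2574, 0.2013]
tool_rot: [-0.947, 1.548, -1.548]
ft_force: [0.2, -0.2, -0.3]
finger_gap: 0.995
```

>>> servo_tool --pt "0 0 0 -7" --pt "0 0 0 -7" --pt "0 0 0 -7" --pt "0 0 0 -7" --pt "0 0 0 -7" --pt "0 0 0 -3" --pt "0 0 0 0"

```text
t: 3.22
tool_pos: [0.4384, -0.2575, 0.2013]
tool_rot: [-1.291, 1.071, -1.071]
ft_force: [0.6, 0.5, 0.4]
finger_gap: 1.0
```

```bash
cat >> h.py <<'E'
np.set_printoptions(precision=4,suppress=True)
def pose():
    s=manip.state(); M=R.from_rotvec(s['tool_rot']).as_matrix()
    return s,np.array(s['tool_pos']),M,np.degrees(np.arctan2(M[1,0],M[0,0]))
def show():
    s,p,M,y=pose(); print('t',round(float(s['t']),2),'pos',p,'yaw',round(y,2),'F',np.array(s['ft_force']),'T',np.array(s['torque']),'gap',round(float(s['finger_gap']),3)); return s,p,M,y
def fray(c,uv,z):
    d=np.array([uv[0]-c['cx'],uv[1]-c['cy']]); r=np.hypot(*d); th=r/f(c)
    d=c['R'].T@np.r_[d/r*np.sin(th),np.cos(th)]; o=-c['R'].T@c['t']; return o+d*(z-o[2])/d[2]
def fpx(c,p):
    q=c['R']@np.array(p)+c['t']; r=np.hypot(*q[:2]); return np.array([c['cx'],c['cy']])+f(c)*np.arctan2(r,q[2])*q[:2]/r
def see(n,ts,save=None):
    c=cam(n,save)
    for t in ts: print(n,t,[(w(c,q['at']),round(q['conf'],2)) for q in manip.tip_of(t,n)[:2]])
    return c
E
python3 - <<'E'
from h import *
s,p,M,y=show(); print(np.array(s['joint_positions']))
c=see('wrist',['roll','hub_tip_side','hub_pin_side','slot_cup','round_cup','slot_mouth'],'pics/w1.png')
print(-c['R'].T@c['t'],c['R'],c['vertical_fov'],f(c))
see('top',['roll','hub_tip_side','hub_pin_side'],)
E
```

```text
t 3.22 pos [ 0.4384 -0.2575  0.2013] yaw -79.34 F [0.6352 0.5005 0.3546] T [ 0.0155 -0.0077  0.0267] gap 1.0
[-0.6819  0.3386  1.6167 -0.      1.1861 -0.868 ]
wrist roll [(array([ 0.446 , -0.2557,  0.0248]), 0.96)]
wrist hub_tip_side [(array([ 0.4379, -0.2312,  0.0267]), 0.93)]
wrist hub_pin_side [(array([ 0.45  , -0.282 ,  0.0293]), 0.66)]
wrist slot_cup []
wrist round_cup []
wrist slot_mouth []
[ 0.4246 -0.1731  0.3435] [[ 0.9828  0.1848  0.0012]
 [ 0.1741 -0.928   0.3295]
 [ 0.062  -0.3236 -0.9442]] 65.70646984690485 297.3186396354542
top roll [(array([ 0.4471, -0.2553,  0.0267]), 0.53)]
top hub_tip_side [(array([ 0.44  , -0.2315,  0.0272]), 0.71)]
top hub_pin_side [(array([ 0.4513, -0.283 ,  0.0242]), 0.56), (array([ 0.449 , -0.0588, -0.001 ]), 0.48)]
```

View pics/w1.png

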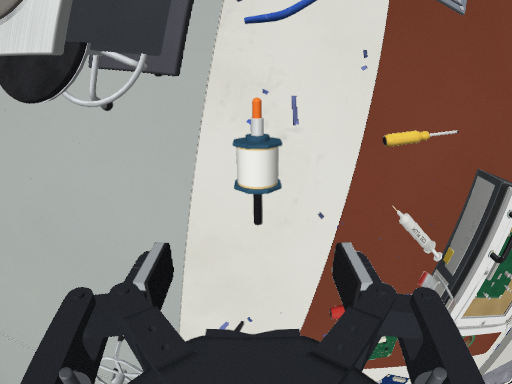

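The wrist view shows the roll at (258,166), the tip's end at (257,98), the pin's end at (258,224), and hub outer faces near rows 137 and 190. The spindle runs almost straight up the picture, so the jaws are already at about the right angle.

Run:
```python
from h import *
c=cam('wrist'); im=c['color'].astype(int)
def pts(m,box):
    u0,v0,u1,v1=box; v,u=np.nonzero(m[v0:v1,u0:u1]); return u+u0,v+v0
r,g,b=im[...,0],im[...,1],im[...,2]
u,v=pts((r>180)&(b<90)&(g<160),(230,80,285,130)); print('orange',u.min(),u.max(),v.min(),v.max()); 
tip=fray(c,(u[v<=v.min()+6].mean(),v.min()),.026)
u2,v2=pts((r+g+b<120),(240,196,275,240)); print('pin',u2.min(),u2.max(),v2.min(),v2.max())
pin=fray(c,(u2[v2>v2.max()-12].mean(),v2.max()+1),.026)
u3,v3=pts((b-r>15)&(r+g+b<330),(225,130,290,200)); print('hub rows',v3.min(),v3.max(),u3.min(),u3.max())
print('tip',tip,'pin',pin,'len',np.linalg.norm(tip-pin),'yaw',np.degrees(np.arctan2(*(pin-tip)[[1,0]])),'mid',(tip+pin)/2)
for n in ['hub_tip_side','hub_pin_side','roll']:
    q=w(c,manip.tip_of(n,'wrist')[0]['at']); e=(tip-pin)/np.linalg.norm(tip-pin); print(n,q,'along from mid',(q-(tip+pin)/2)@e)
```

```text
orange 252 260 98 117
pin 254 260 196 223
hub rows 134 194 233 281
tip [ 0.4312 -0.1851  0.026 ] pin [ 0.4598 -0.3285  0.026 ] len 0.14619553051738157 yaw -78.71398579131827 mid [ 0.4455 -0.2568  0.026 ]
hub_tip_side [ 0.438  -0.2313  0.0237] along from mid 0.026437952413351427
hub_pin_side [ 0.4488 -0.28    0.0287] along from mid -0.02341589622680121
roll [ 0.4464 -0.255   0.0259] along from mid 0.0016244257357975011
```

>>> servo_tool --pt "-0.5 0 0.7 -0.6" --pt "0 3 0 0" --pt "0 3 0 0" --pt "0 3 0 0" --pt "0 3 0 0" --pt "0 2.5 0 0" --pt "0 2 0 0" --pt "0 0 0 0"

```text
t: 4.63
tool_pos: [0.4426, -0.2493, 0.0327]
tool_rot: [-1.295, 1.07, -1.058]
ft_force: [-0.6, 0.4, -0.0]
finger_gap: 1.0
```

>>> servo_tool --pt "0 1.5 0 0" --pt "0 1 0 0" --pt "0 0.6 0 0" --pt "0 0 0 0"

```text
t: 4.97
tool_pos: [0.4441, -0.251, 0.0049]
tool_rot: [-1.295, 1.065, -1.063]
ft_force: [0.1, 0.1, -0.0]
finger_gap: 1.0
```

Run:
```python
from h import *
show(); see('wrist',['roll','hub_tip_side','hub_pin_side'],'pics/w2.png')
```

```text
t 4.97 pos [ 0.4441 -0.251   0.0049] yaw -78.83 F [ 0.11    0.0672 -0.0351] T [ 0.0577 -0.0247  0.0358] gap 1.0
wrist roll [(array([ 0.4457, -0.2537,  0.0281]), 0.98)]
wrist hub_tip_side [(array([ 0.4377, -0.2318,  0.025 ]), 0.58), (array([ 0.4469, -0.2801,  0.0276]), 0.27)]
wrist hub_pin_side [(array([ 0.4495, -0.2806,  0.0289]), 0.96)]
```

>>> servo_tool --pt "0 0 0 0" --pt "0 0 0 0" --pt "0 0 0 0" --pt "0 0 0 0" --pt "0 0 0 0" --pt "0 0 0 0" --pt "0 0 0 0" --pt "0 0 0 0" --grip -1 --force 30

```text
t: 5.83
tool_pos: [0.4445, -0.2514, 0.0057]
tool_rot: [-1.295, 1.064, -1.065]
ft_force: [-0.7, 0.9, 6.0]
finger_gap: 0.529
```

>>> servo_tool --pt "0 -0.5 0 0" --pt "0 -1.5 0 0" --pt "0 -3 0 0" --pt "0 -3 0 0" --pt "0 -3 0 0" --pt "0 -3 0 0" --pt "0 -1.5 0 0" --pt "0 0 0 0"

```text
t: 6.5
tool_pos: [0.4457, -0.2523, 0.1637]
tool_rot: [-1.295, 1.059, -1.07]
ft_force: [0.6, 0.2, -3.2]
finger_gap: 0.529
```

Run:
```python
from h import *
show(); see('wrist',['roll','hub_tip_side','hub_pin_side','stand','slot_mouth','round_cup'],'pics/w3.png')
see('top',['slot_mouth','round_cup','slot_cup'])
see('scene',['slot_mouth','round_cup','slot_cup','hub_tip_side','hub_pin_side'],'pics/s3.png')
```

```text
t 6.5 pos [ 0.4457 -0.2523  0.1637] yaw -78.84 F [ 0.626   0.2465 -3.169 ] T [-0.0577  0.0046 -0.0187] gap 0.529
wrist roll [(array([ 0.4503, -0.255 ,  0.185 ]), 0.78)]
wrist hub_tip_side [(array([ 0.4399, -0.2326,  0.1825]), 0.6)]
wrist hub_pin_side [(array([ 0.4506, -0.278 ,  0.1857]), 0.58)]
wrist stand []
wrist slot_mouth []
wrist round_cup []
top slot_mouth [(array([0.6385, 0.0287, 0.0892]), 0.9)]
top round_cup [(array([0.6459, 0.1636, 0.0763]), 0.58)]
top slot_cup [(array([0.6381, 0.0229, 0.0652]), 0.9)]
scene slot_mouth [(array([0.6367, 0.023 , 0.0858]), 0.57)]
scene round_cup [(array([ 0.4662,  0.1058, -0.0027]), 0.68), (array([ 0.6453, -0.187 ,  0.0004]), 0.68)]
scene slot_cup [(array([0.6384, 0.0234, 0.0738]), 0.6)]
scene hub_tip_side [(array([ 0.4678,  0.108 , -0.0039]), 0.2)]
scene hub_pin_side []
```

View pics/w3.png

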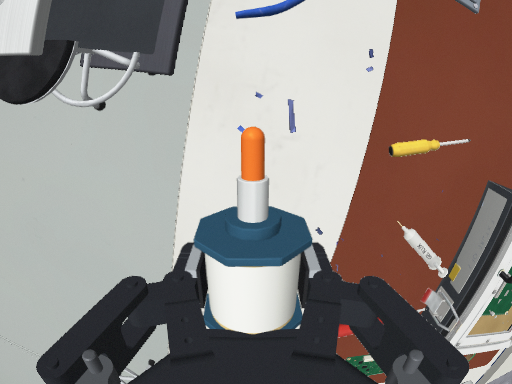

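The roll is held level (opening 0.529), with the orange tip forward at (253,128) in the wrist view. Next I'll stop beside the stand to get a wrist view of it.

>>> servo_tool --pt "-1 -0.8 0.5 0" --pt "-2 -0.8 1 0" --pt "-2.5 -0.8 1.3 0" --pt "-2.5 -0.8 1.3 0" --pt "-2.5 -0.8 1.3 0" --pt "-2.5 -0.8 1.3 0" --pt "-2.5 -0.8 1.3 0" --pt "-2.5 -0.8 1.3 0"

```text
t: 8.02
tool_pos: [0.5008, -0.0545, 0.2255]
tool_rot: [-1.295, 1.064, -1.065]
ft_force: [-0.4, -1.4, -2.8]
finger_gap: 0.528
```

>>> servo_tool --pt "-2.5 -0.8 1.3 0" --pt "-2.5 -0.8 1.3 0" --pt "-2 -0.6 1.1 0" --pt "-1 0 0.7 0" --pt "0 0 0 5" --pt "0 0 0 5" --pt "0 0 0 4" --pt "0 0 0 0"

```text
t: 8.68
tool_pos: [0.5281, 0.0304, 0.2462]
tool_rot: [-1.185, 1.248, -1.247]
ft_force: [0.8, -0.4, -2.3]
finger_gap: 0.534
```

Run:
```python
from h import *
show(); c=see('wrist',['roll','hub_tip_side','hub_pin_side','stand','slot_mouth','slot_cup','round_cup'],'pics/w4.png')
for y,z,x in [(73,72,0),(64,72,0),(-66,86,0),(-70.5,72,0),(0,0,0)]:
    a=np.radians(3.1); print((x,y,z),fpx(c,[.6415+.001*y*np.sin(a),.092+.001*y*np.cos(a),z*.001]))
```

```text
t 8.68 pos [0.5281 0.0304 0.2462] yaw -92.97 F [ 0.8238 -0.4074 -2.2929] T [-0.01   -0.0522 -0.0305] gap 0.534
wrist roll [(array([0.5328, 0.0281, 0.2639]), 0.63), (array([ 0.6904, -0.3159,  0.0005]), 0.46)]
wrist hub_tip_side [(array([0.53  , 0.0515, 0.2657]), 0.74)]
wrist hub_pin_side [(array([0.5282, 0.0033, 0.2692]), 0.57)]
wrist stand [(array([0.6445, 0.0915, 0.004 ]), 0.85)]
wrist slot_mouth [(array([0.6444, 0.1675, 0.0723]), 0.7), (array([0.6349, 0.0264, 0.09  ]), 0.64)]
wrist slot_cup [(array([0.6348, 0.02  , 0.0754]), 0.65)]
wrist round_cup [(array([0.6463, 0.1637, 0.0715]), 0.91)]
(0, 73, 72) [352.8697  40.7348]
(0, 64, 72) [352.8119  48.7057]
(0, -66, 86) [350.6072 167.637 ]
(0, -70.5, 72) [346.4869 168.0727]
(0, 0, 0) [333.7817 102.2035]
```

View pics/w4.png

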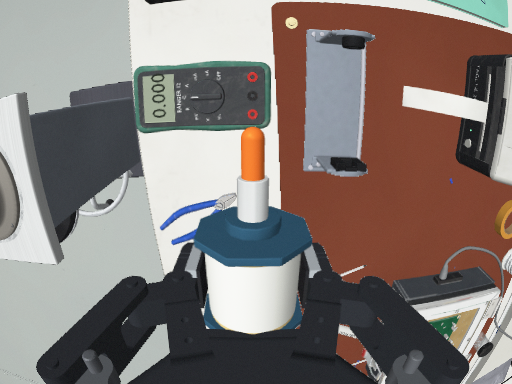

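The stand runs from the round cup at about (355,42) to the slotted cup at about (349,164). I'll zoom in with the predicted points drawn over it.

```bash
cat > ov.py <<'E'
from h import *
def W(x,y,z,P):
    a=np.radians(P[2]); c,s=np.cos(a),np.sin(a); x,y=x/1e3,y/1e3
    return np.array([P[0]+c*x+s*y,P[1]-s*x+c*y,z/1e3])
def draw(c,P,box,k,out,proj):
    u0,v0,u1,v1=box; im=cv2.resize(c['color'][v0:v1,u0:u1,::-1],None,fx=k,fy=k,interpolation=cv2.INTER_CUBIC)
    q=lambda p:tuple(int(round(t)) for t in ((proj(c,W(*p,P))-[u0,v0]+.5)*k))
    L=[((-40,-94,10),(40,-94,10)),((40,-94,10),(40,94,10)),((40,94,10),(-40,94,10)),((-40,94,10),(-40,-94,10)),((-7,-66,86),(7,-66,86)),((-12.5,64,72),(12.5,64,72)),((0,64,59.5),(0,64,84.5)),((-7,-61.5,84),(-7,-61.5,65)),((7,-61.5,84),(7,-61.5,65))]
    for a,b in L: cv2.line(im,q(a),q(b),(0,255,255) if a[2]==10 else (0,255,0),1)
    cv2.imwrite(out,im)
E
python3 - <<'E'
from ov import *
c=cam('wrist'); draw(c,(.6415,.092,3.1),(290,20,390,190),4,'pics/w4a.png',fpx)
t=cam('top'); draw(t,(.6415,.092,3.1),(135,135,225,190),6,'pics/t4a.png',px)
a=cv2.imread('pics/w4a.png'); b=cv2.imread('pics/t4a.png'); b=cv2.resize(b,(400,int(b.shape[0]*400/b.shape[1])))
h=a.shape[0]; o=np.zeros((600,800,3),np.uint8); a=a[:600]; o[:a.shape[0],:400]=a; o[:b.shape[0],400:]=b
cv2.imwrite('pics/c4.png',o); cv2.imwrite('pics/w4full.png',cv2.imread('pics/w4a.png'))
E
```

```text
(no output)
```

View pics/c4.png

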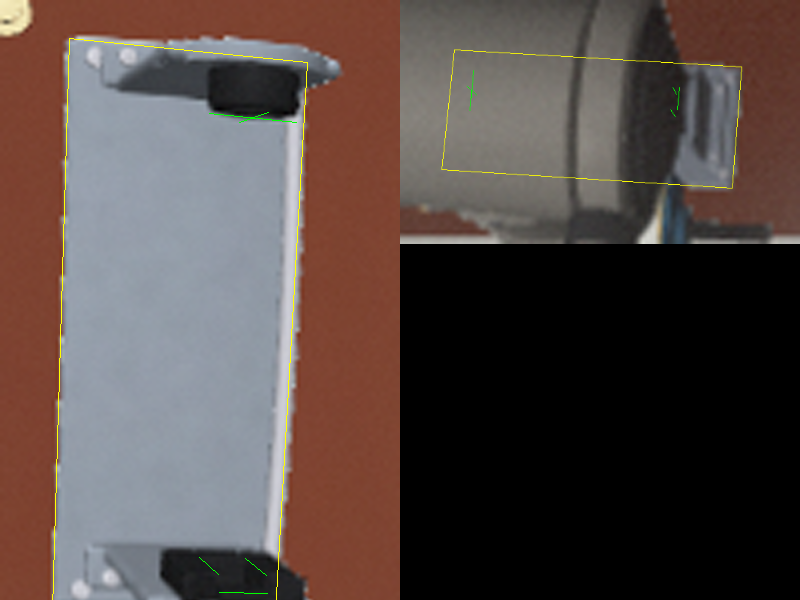

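The overlay with the stand at (0.6415, 0.092) and yaw 3.1° fits the picture to about 1–2 px. The top view is blocked by the arm.

The tool only turns about the vertical, so the tilt has to be passive. I'll rest the pin on the slot's upper edge, lower the roll so the spindle pivots in the jaws until the tip is down at cup height, then push along +y.

>>> servo_tool --pt "-0.6 0 1.1 0" --pt "-1.2 0 2.2 0" --pt "-1.2 0 2.2 0" --pt "-1.2 0 2.2 0" --pt "-1.1 0 2.2 0" --pt "-0.6 0 1.1 0" --pt "0 1 0 0" --pt "0 2 0 0"

```text
t: 9.85
tool_pos: [0.6424, 0.084, 0.2173]
tool_rot: [-1.183, 1.242, -1.247]
ft_force: [0.9, -0.6, -3.0]
finger_gap: 0.527
```

>>> servo_tool --pt "0 2.5 0 0" --pt "0 2.5 0 0" --pt "0 2.5 0 0" --pt "0 2.5 0 0" --pt "0 2 0 0" --pt "0 1 0 0" --pt "0 0 0 0" --force 40

```text
t: 10.43
tool_pos: [0.6389, 0.0834, 0.0832]
tool_rot: [-1.19, 1.25, -1.243]
ft_force: [-0.2, -0.8, -2.7]
finger_gap: 0.526
```

```bash
cat >> ov.py <<'E'
def sf(p,P):
    a=np.radians(P[2]); d=(np.array(p)[:2]-P[:2])*1e3; return np.array([np.cos(a)*d[0]-np.sin(a)*d[1],np.sin(a)*d[0]+np.cos(a)*d[1],p[2]*1e3])
P0=(.642,.092,3.1)
E
python3 - <<'E'
from ov import *
s,p,M,y=show(); print('TCP in stand',sf(p,P0))
c=cam('scene','pics/s5.png'); b=cam('wrist','pics/w5.png')
for n,k in (('wrist',b),('scene',c)):
  for t in ['round_cup','slot_mouth','slot_cup','roll','hub_tip_side','hub_pin_side']:
    print(n,t,[(sf(w(k,q['at']),P0),round(q['conf'],2)) for q in manip.tip_of(t,n)[:2]])
print(px(c,[.642,.092,.07]))
i=cv2.resize(c['color'][180:285,100:260,::-1],None,fx=3,fy=3,interpolation=2)
j=cv2.resize(b['color'][0:260,150:360,::-1],(315,390),interpolation=2)
o=np.zeros((390,800,3),np.uint8); o[:315,:480]=i; o[:,485:]=j; cv2.imwrite('pics/c5.png',o)
E
```

```text
t 10.43 pos [0.6389 0.0834 0.0832] yaw -92.85 F [-0.2449 -0.7814 -2.6693] T [0.0456 0.041  0.026 ] gap 0.526
TCP in stand [-2.6755 -8.7725 83.2238]
wrist round_cup [(array([-1.2229, 72.8112, 68.7574]), 0.95)]
wrist slot_mouth []
wrist slot_cup []
wrist roll [(array([  2.8673, -12.9544, 104.2905]), 0.89), (array([-184.6318, -160.796 ,   -0.7497]), 0.55)]
wrist hub_tip_side [(array([-172.5433,   11.9474,    0.3178]), 0.73), (array([ -2.2359,  12.6762, 106.7857]), 0.62)]
wrist hub_pin_side [(array([  0.2751, -38.2501, 107.7121]), 0.88)]
scene round_cup [(array([ 0.1508, 70.5892, 73.8244]), 0.85)]
scene slot_mouth [(array([ -2.7239, -67.6468,  83.1003]), 0.75), (array([-3.9764, -0.5396, -1.4394]), 0.41)]
scene slot_cup [(array([  1.389 , -74.5882,  70.9195]), 0.7)]
scene roll [(array([ -6.4152, -16.8004, 106.2411]), 0.97)]
scene hub_tip_side [(array([ -1.433 ,  13.1846, 103.327 ]), 0.73)]
scene hub_pin_side [(array([  2.3536, -41.5041, 106.2915]), 0.74), (array([-2.1327, 74.5781, 73.4706]), 0.26)]
[162.2597 215.6368]
```

View pics/c5.png

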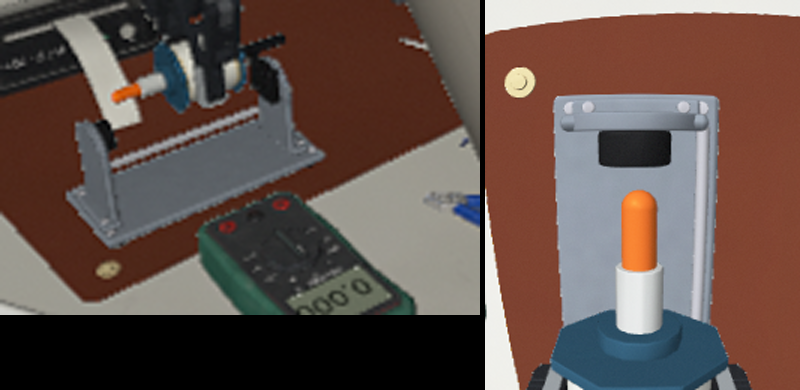

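In the left crop the roll hangs level above the stand. In the right crop the tip apex is at about (253,127) in the full frame, with the round cup centred at about column 250. Next I'll compute the lateral offsets.

Run:
```python
from ov import *
s,p,M,y=show(); print(M)
b=cam('wrist'); im=b['color'].astype(int); r,g,bl=im[...,0],im[...,1],im[...,2]
m=(r>180)&(bl<110)&(g<170); v,u=np.nonzero(m[110:182,235:275]); u+=235; v+=110
for lo in (v.min()+5,v.min()+25,v.min()+45):
    k=(v>=lo)&(v<lo+6); print('orange',u[k].mean(),lo+2.5,sf(fray(b,(u[k].mean()+.0,lo+2.5),p[2]+.0205),P0))
print('tip end',v.min(),sf(fray(b,(253,v.min()),p[2]+.0205),P0))
m=(r+g+bl<130); vv,uu=np.nonzero(m[80:112,220:280]); uu+=220; vv+=80
print('cup',uu.min(),uu.max(),vv.min(),vv.max())
for row in range(86,112,4):
    q=uu[vv==row]
    if len(q): print(row,q.min(),q.max(),sf(fray(b,(q.min()-.5,row),.072),P0),sf(fray(b,(q.max()+.5,row),.072),P0))
```

```text
t 11.13 pos [0.6412 0.0838 0.0864] yaw -92.84 F [ 0.4286  0.6734 -2.0566] T [-0.0279 -0.0105  0.0035] gap 0.529
[[-0.0495  0.0002  0.9988]
 [-0.9988 -0.0001 -0.0495]
 [ 0.0001 -1.      0.0002]]
orange 251.3388429752066 134.5 [  1.0028  57.6295 106.8778]
orange 250.5 154.5 [  0.6804  49.115  106.8778]
orange 250.5 174.5 [  0.7026  40.3279 106.8778]
tip end 127 [  1.6734  60.7721 106.8778]
cup 224 271 88 111
90 224 271 [-13.5735  75.632   72.    ] [11.323  75.6513 72.    ]
94 224 271 [-13.5899  73.5192  72.    ] [11.3489 73.5416 72.    ]
98 224 270 [-13.6081  71.4048  72.    ] [10.8547 71.4217 72.    ]
102 224 270 [-13.6282  69.2882  72.    ] [10.8821 69.3084 72.    ]
106 225 270 [-13.1244  67.1617  72.    ] [10.9107 67.1921 72.    ]
110 227 267 [-12.0941  65.0268  72.    ] [ 9.3679 65.0504 72.    ]
```

Run:
```python
from ov import *
s,p,M,y=show(); b=cam('wrist')
# camera in tool frame
Rc=b['R'].T; o=-Rc@b['t']; Rt=M.T@Rc; ot=M.T@(o-p)
a=np.radians(-92.97); M4=np.array([[np.cos(a),0,-np.sin(a)],[np.sin(a),0,np.cos(a)],[0,-1,0]]); p4=np.array([.5281,.0304,.2462])
Rw=M4@Rt; ow=p4+M4@ot; c=dict(b); c['R']=Rw.T; c['t']=-Rw.T@ow
c['color']=cv2.imread('pics/w4.png')[:,:,::-1]; im=c['color'].astype(int).sum(2)
for row in range(36,52,3):
    q=np.nonzero(im[row,320:390]<110)[0]+320; print(row,q.min(),q.max(),sf(fray(c,(q.min()-.5,row),.072),P0),sf(fray(c,(q.max()+.5,row),.072),P0))
P=(.6408,.092,3.1)
draw(c,P,(320,140,385,185),8,'pics/w4b.png',fpx); draw(c,P,(320,25,385,60),8,'pics/w4c.png',fpx)
x=np.vstack([cv2.imread('pics/w4c.png')[:220],cv2.imread('pics/w4b.png')]); cv2.imwrite('pics/w4d.png',x)
```

```text
t 11.18 pos [0.6412 0.0838 0.0863] yaw -92.84 F [ 0.294  -0.2348 -2.8105] T [-0.0004  0.0246  0.016 ] gap 0.529
36 347 347 [-7.7237 77.5566 72.    ] [-6.5821 77.6798 72.    ]
39 342 364 [-13.389   73.5796  72.    ] [13.2295 76.5594 72.    ]
42 342 363 [-13.3747  70.2077  72.    ] [12.0558 72.9806 72.    ]
45 343 363 [-12.2237  66.9551  72.    ] [12.0783 69.5595 72.    ]
48 349 361 [-5.3662 64.2669 72.    ] [ 9.7435 65.8795 72.    ]Traceback (most recent call last):
  File "<stdin>", line 9, in <module>
    return umr_minimum(a, axis, None, out, keepdims, initial, where)
ValueError: zero-size array to reduction operation minimum which has no identity
```

Run:
```python
from ov import *
s,p,M,y=pose(); b=cam('wrist')
Rc=b['R'].T; o=-Rc@b['t']; Rt=M.T@Rc; ot=M.T@(o-p)
a=np.radians(-92.97); M4=np.array([[np.cos(a),0,-np.sin(a)],[np.sin(a),0,np.cos(a)],[0,-1,0]]); p4=np.array([.5281,.0304,.2462])
Rw=M4@Rt; ow=p4+M4@ot; c=dict(b); c['R']=Rw.T; c['t']=-Rw.T@ow
c['color']=cv2.imread('pics/w4.png')[:,:,::-1]
P=(.6417,.092,3.1)
for n,bx in (('c',(320,25,385,60)),('b',(320,145,385,185))): draw(c,P,bx,9,f'pics/w4{n}.png',fpx)
x=np.vstack([cv2.imread('pics/w4c.png')[:220],cv2.imread('pics/w4b.png')])
x=np.clip(x.astype(float)**.6*8,0,255).astype(np.uint8); cv2.imwrite('pics/w4d.png',x)
```

```text
(no output)
```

View pics/w4d.png

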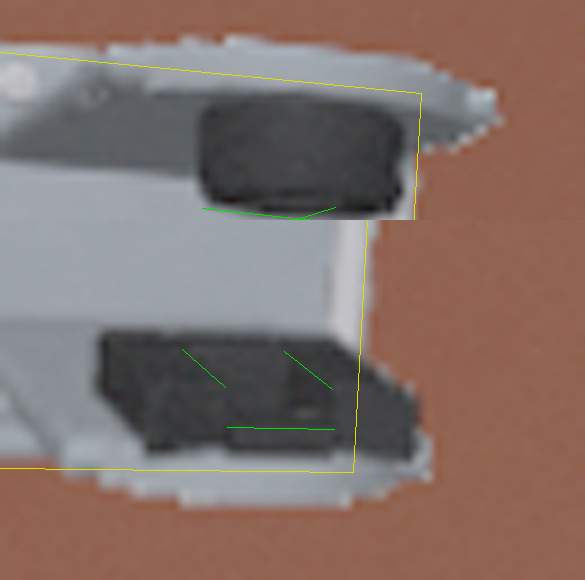

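Both ends of the stand agree with the model; the slotted block is centred at column 282 against 281 predicted. I'll shift the tip about 1.6 mm to −x, then descend until the pin touches the slot's upper edge.

>>> servo_tool --pt "0.2 0 -0.16 0" --pt "0 0.6 0 0" --pt "0 0.5 0 0" --pt "0 0 0 0" --pt "0 0 0 0" --pt "0 0 0 0"

```text
t: 11.78
tool_pos: [0.6395, 0.0818, 0.0751]
tool_rot: [-1.186, 1.246, -1.246]
ft_force: [-0.2, 0.7, -2.6]
finger_gap: 0.528
```

>>> servo_tool --pt "0 0.2 0 0" --pt "0 0 0 0" --pt "0 0.2 0 0" --pt "0 0 0 0" --pt "0 0.2 0 0" --pt "0 0 0 0" --pt "0 0 0 0"

```text
t: 12.37
tool_pos: [0.6398, 0.082, 0.0699]
tool_rot: [-1.185, 1.245, -1.246]
ft_force: [-0.7, 0.3, 4.0]
finger_gap: 0.525
```

Run:
```python
from ov import *
s,p,M,y=show(); print('TCP in stand',sf(p,P0))
```

```text
t 12.37 pos [0.6398 0.082  0.0699] yaw -92.83 F [-0.737   0.2979  4.0463] T [-0.1856  0.1618 -0.1038] gap 0.525
TCP in stand [ -1.6298 -10.0949  69.9055]
```

The pin touches as predicted at z ≈ 0.070. I'll keep lowering in small steps so the spindle pivots.

>>> servo_tool --pt "0 0.15 0 0" --pt "0 0 0 0" --pt "0 0.15 0 0" --pt "0 0 0 0" --pt "0 0 0 0"

```text
t: 12.78
tool_pos: [0.6397, 0.082, 0.0663]
tool_rot: [-1.185, 1.245, -1.246]
ft_force: [0.2, 2.8, 3.7]
finger_gap: 0.531
```

>>> servo_tool --pt "0 0.15 0 0" --pt "0 0 0 0" --pt "0 0.15 0 0" --pt "0 0 0 0" --pt "0 0 0 0"

```text
t: 13.2
tool_pos: [0.6396, 0.0819, 0.0632]
tool_rot: [-1.185, 1.245, -1.246]
ft_force: [1.0, 2.8, 3.7]
finger_gap: 0.522
```

```bash
cat > tilt.py <<'E'
from ov import *
s,p,M,y=show(); print('TCP in stand',sf(p,P0))
for n in ('wrist','scene'):
  k=cam(n); d={}
  for t in ['hub_tip_side','hub_pin_side','roll']:
    r=manip.tip_of(t,n); r=[sf(w(k,q['at']),P0) for q in r]; r=[q for q in r if abs(q[0])<25 and q[2]>50]
    if r: d[t]=r[0]; print(n,t,r[0])
  if len(d)>=2 and 'hub_pin_side' in d and 'hub_tip_side' in d:
    e=d['hub_tip_side']-d['hub_pin_side']; print('slope deg',np.degrees(np.arctan2(e[2],e[1])))
E
python3 tilt.py
```

```text
t 13.2 pos [0.6396 0.0819 0.0632] yaw -92.84 F [1.0471 2.8067 3.7002] T [ 0.156  -0.1109  0.0436] gap 0.522
TCP in stand [ -1.8369 -10.1944  63.2199]
wrist hub_tip_side [-0.8969 10.374  76.8484]
wrist hub_pin_side [ -1.1083 -39.2051  91.688 ]
wrist roll [  2.7878 -12.7045  85.6431]
slope deg -16.66302797099416
scene hub_tip_side [-0.6803  8.9538 83.1323]
scene hub_pin_side [  2.4356 -36.8315  87.8659]
scene roll [ -5.0108 -20.5106  83.979 ]
slope deg -5.902656828485939
```

>>> servo_tool --pt "0 0.13 0 0" --pt "0 0 0 0" --pt "0 0 0 0" --pt "0 0 0 0"

```text
t: 13.93
tool_pos: [0.6395, 0.0818, 0.0619]
tool_rot: [-1.185, 1.246, -1.246]
ft_force: [0.8, 3.5, 1.9]
finger_gap: 0.523
```

Run:
```python
from ov import *
s,p,M,y=show(); print('TCP',sf(p,P0))
b=cam('wrist','pics/w6.png'); c=cam('scene','pics/s6.png'); im=b['color'].astype(int); r,g,bl=im[...,0],im[...,1],im[...,2]
m=(r>180)&(bl<110)&(g<170); v,u=np.nonzero(m[90:200,235:275]); u+=235; v+=90; print('orange rows',v.min(),v.max(),'u',u.mean())
# fit tilt: tip end & base along axis from grip centre
for th in range(0,13):
    a=np.radians(th); Rz=lambda s:np.array([sf(p,P0)[0],sf(p,P0)[1]+s*np.cos(a),sf(p,P0)[2]+20.5-s*np.sin(a)])
    print(th,[np.round(fpx(b,W(*Rz(s),P0)),1)[1] for s in (67.5,45.5)], 'tipz',Rz(67.5)[1:])
i=cv2.resize(c['color'][185:260,120:220,::-1],None,fx=4,fy=4,interpolation=2)
j=cv2.resize(b['color'][50:250,150:350,::-1],(390,390),interpolation=2)
o=np.zeros((390,800,3),np.uint8); o[:300,:400]=i; o[:,405:795]=j; cv2.imwrite('pics/c6.png',o)
```

```text
t 13.93 pos [0.6395 0.0818 0.0619] yaw -92.85 F [0.8112 3.4913 1.882 ] T [ 0.1616 -0.127   0.0654] gap 0.523
TCP [ -1.9079 -10.337   61.9444]
orange rows 126 175 u 251.11098779134295
0 [np.float64(130.7), np.float64(181.4)] tipz [57.163  82.4444]
1 [np.float64(130.3), np.float64(180.8)] tipz [57.1528 81.2663]
2 [np.float64(130.0), np.float64(180.3)] tipz [57.1219 80.0887]
3 [np.float64(129.7), np.float64(179.8)] tipz [57.0705 78.9117]
4 [np.float64(129.4), np.float64(179.3)] tipz [56.9986 77.7358]
5 [np.float64(129.2), np.float64(178.9)] tipz [56.9062 76.5614]
6 [np.float64(129.1), np.float64(178.5)] tipz [56.7933 75.3887]
7 [np.float64(129.0), np.float64(178.2)] tipz [56.6599 74.2182]
8 [np.float64(129.0), np.float64(177.9)] tipz [56.5061 73.0502]
9 [np.float64(129.0), np.float64(177.6)] tipz [56.332 71.885]
10 [np.float64(129.1), np.float64(177.4)] tipz [56.1376 70.7231]
11 [np.float64(129.2), np.float64(177.1)] tipz [55.9229 69.5648]
12 [np.float64(129.3), np.float64(177.0)] tipz [55.688  68.4103]
```

View pics/c6.png

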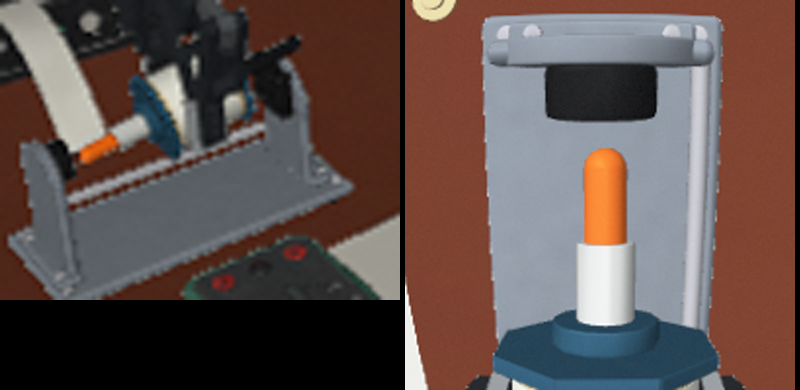

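The tip is tilted down to cup height and points at the round cup. It is about 2 px (roughly 1.5 mm) to +x of the cup's centre, so I'll trim 1 mm and advance along +y while watching the forces.

>>> servo_tool --pt "0 0 -0.1 0" --pt "-0.3 0 0 0" --pt "-0.2 0 0 0" --pt "-0.2 0 0 0" --pt "0 0 0 0" --pt "0 0 0 0"

```text
t: 14.53
tool_pos: [0.6384, 0.0894, 0.0615]
tool_rot: [-1.186, 1.247, -1.245]
ft_force: [-1.0, 1.5, 0.3]
finger_gap: 0.525
```

>>> servo_tool --pt "-0.15 0 0 0" --pt "0 0 0 0" --pt "-0.15 0 0 0" --pt "0 0 0 0" --pt "0 0 0 0"

```text
t: 14.95
tool_pos: [0.6389, 0.0921, 0.0618]
tool_rot: [-1.186, 1.246, -1.245]
ft_force: [-0.4, 0.8, -1.1]
finger_gap: 0.526
```

```bash
python3 tilt.py
```

```text
t 14.95 pos [0.6389 0.0921 0.0618] yaw -92.84 F [-0.4494  0.7685 -1.1087] T [ 0.0535  0.0322 -0.0551] gap 0.526
TCP in stand [-3.1154 -0.1021 61.7898]
wrist hub_tip_side [-4.6778 22.6358 79.8408]
wrist hub_pin_side [ -2.7631 -29.3413  87.4682]
wrist roll [ 3.9385 -4.9715 81.9616]
slope deg -8.348298911636737
scene hub_tip_side [-1.4803 23.3827 78.247 ]
scene hub_pin_side [  2.9498 -32.4643  89.8338]
scene roll [-6.2043 -8.558  81.9786]
slope deg -11.72110194132016
```

There is no resistance, and the tip should now be about 4 mm inside the cup. Continuing.

>>> servo_tool --pt "-0.15 0 0 0" --pt "0 0 0 0" --pt "-0.15 0 0 0" --pt "0 0 0 0" --pt "0 0 0 0"

```text
t: 15.77
tool_pos: [0.6391, 0.095, 0.0619]
tool_rot: [-1.186, 1.246, -1.245]
ft_force: [0.4, 0.4, -2.3]
finger_gap: 0.524
```

>>> servo_tool --pt "-0.1 0 0 0" --pt "0 0 0 0" --pt "-0.1 0 0 0" --pt "0 0 0 0" --pt "0 0 0 0"

```text
t: 16.18
tool_pos: [0.6392, 0.0969, 0.0619]
tool_rot: [-1.186, 1.246, -1.246]
ft_force: [0.2, -0.7, -2.8]
finger_gap: 0.527
```

```bash
python3 tilt.py
```

```text
t 16.18 pos [0.6392 0.0969 0.0619] yaw -92.84 F [ 0.2272 -0.6569 -2.777 ] T [-0.0104  0.0218 -0.061 ] gap 0.527
TCP in stand [-3.0496  4.7768 61.9255]
wrist hub_tip_side [-7.0995 27.8459 78.1807]
wrist hub_pin_side [ -1.289  -23.7992  87.9387]
wrist roll [ 0.003   3.4936 80.5474]
slope deg -10.699522762900934
scene hub_tip_side [-2.9276 24.9726 79.7922]
scene hub_pin_side [  0.8771 -24.124   90.4292]
scene roll [-5.0221 -4.5667 83.0563]
slope deg -12.224502977825885
```

>>> servo_tool --pt "-0.1 0 0 0" --pt "0 0 0 0" --pt "-0.1 0 0 0" --pt "0 0 0 0" --pt "0 0 0 0"

```text
t: 17.0
tool_pos: [0.6394, 0.0983, 0.062]
tool_rot: [-1.186, 1.245, -1.246]
ft_force: [-0.8, -3.3, -2.0]
finger_gap: 0.529
```

>>> servo_tool --pt "-0.1 0 0 0" --pt "0 0 0 0" --pt "-0.1 0 0 0" --pt "0 0 0 0" --pt "0 0 0 0"

```text
t: 17.42
tool_pos: [0.6394, 0.1, 0.0619]
tool_rot: [-1.186, 1.245, -1.247]
ft_force: [-0.7, -6.6, -2.1]
finger_gap: 0.525
```

```bash
python3 tilt.py
```

```text
t 17.42 pos [0.6394 0.1    0.0619] yaw -92.85 F [-0.6591 -6.6397 -2.0509] T [-0.9781  0.0645 -0.0057] gap 0.525
TCP in stand [-2.9922  7.8981 61.9291]
wrist hub_tip_side [-5.822  30.0354 75.2252]
wrist hub_pin_side [ -2.0151 -23.8113  87.8274]
wrist roll [ 0.3629  6.3931 85.1049]
slope deg -13.172305243721276
scene hub_tip_side [-3.9446 30.6552 75.7754]
scene hub_pin_side [  2.1502 -24.2     88.4509]
scene roll [-8.8512  0.3507 80.9594]
slope deg -13.011148467911829
```

The spring has started (Fy −6.6). I'll push further towards about −14 N.

>>> servo_tool --pt "-0.1 0 0 0" --pt "0 0 0 0" --pt "-0.1 0 0 0" --pt "0 0 0 0" --pt "-0.1 0 0 0" --pt "0 0 0 0" --pt "0 0 0 0" --force 50

```text
t: 18.4
tool_pos: [0.6396, 0.1022, 0.0619]
tool_rot: [-1.187, 1.245, -1.247]
ft_force: [-0.1, -10.1, -1.9]
finger_gap: 0.523
```

>>> servo_tool --pt "-0.1 0 0 0" --pt "0 0 0 0" --pt "-0.1 0 0 0" --pt "0 0 0 0" --pt "0 0 0 0"

```text
t: 18.82
tool_pos: [0.6396, 0.1036, 0.0618]
tool_rot: [-1.188, 1.245, -1.248]
ft_force: [-1.3, -11.4, -1.7]
finger_gap: 0.523
```

```bash
python3 tilt.py
```

```text
t 18.82 pos [0.6396 0.1036 0.0618] yaw -92.86 F [ -1.2805 -11.4239  -1.7288] T [-1.8545  0.1043  0.0344] gap 0.523
TCP in stand [-3.0098 11.4515 61.8418]
wrist hub_tip_side [-3.2318 32.118  79.2311]
wrist hub_pin_side [ -2.5443 -17.4206  87.8774]
slope deg -9.900526766401844
scene hub_tip_side [-4.0471 30.4704 78.0569]
scene hub_pin_side [  0.5216 -20.2172  90.4447]
scene roll [-9.2855  2.173  83.2789]
slope deg -13.733618372758663
```

>>> servo_tool --pt "-0.1 0 0 0" --pt "0 0 0 0" --pt "-0.1 0 0 0" --pt "0 0 0 0" --pt "-0.1 0 0 0" --pt "0 0 0 0" --pt "0 0 0 0"

```text
t: 19.8
tool_pos: [0.6397, 0.1057, 0.0618]
tool_rot: [-1.189, 1.245, -1.249]
ft_force: [-0.8, -15.2, -1.8]
finger_gap: 0.53
```

```bash
python3 tilt.py
```

```text
t 19.8 pos [0.6397 0.1057 0.0618] yaw -92.87 F [ -0.7658 -15.1529  -1.794 ] T [-2.3603  0.1325  0.0128] gap 0.53
TCP in stand [-3.0254 13.5635 61.7853]
wrist hub_tip_side [-3.45   36.04   79.6696]
wrist hub_pin_side [ -3.4568 -16.668   91.0889]
wrist roll [ 2.3469  9.943  83.4971]
slope deg -12.22431936934574
scene hub_tip_side [-4.1619 33.6908 78.5317]
scene hub_pin_side [  3.9943 -18.9392  86.6807]
slope deg -8.801524825851573
```

The tip is in about 7.4 mm (Fy −15 N), and levelling will add roughly 1 mm of compression. Now I'll lower so the pin goes down the slot.

>>> servo_tool --pt "0 0.15 0 0" --pt "0 0 0 0" --pt "0 0.15 0 0" --pt "0 0 0 0" --pt "0 0 0 0"

```text
t: 20.62
tool_pos: [0.6399, 0.1059, 0.0597]
tool_rot: [-1.188, 1.244, -1.249]
ft_force: [-3.3, -15.3, 3.7]
finger_gap: 0.526
```

>>> servo_tool --pt "0 0.1 0 0" --pt "0 0 0 0" --pt "0 0.1 0 0" --pt "0 0 0 0" --pt "0 0 0 0"

```text
t: 21.03
tool_pos: [0.6402, 0.1059, 0.0582]
tool_rot: [-1.187, 1.244, -1.249]
ft_force: [-3.6, -14.8, 5.1]
finger_gap: 0.524
```

```bash
python3 tilt.py
```

```text
t 21.03 pos [0.6402 0.1059 0.0582] yaw -92.87 F [ -3.5805 -14.7994   5.0532] T [-1.8437  0.4194  0.1298] gap 0.524
TCP in stand [-2.5377 13.8228 58.1674]
wrist hub_tip_side [-4.9656 35.4433 78.1745]
wrist hub_pin_side [  0.7103 -16.0307  85.2118]
wrist roll [ 0.7223 10.8574 79.9726]
slope deg -7.78487973001909
scene hub_tip_side [-4.8247 34.7099 75.5032]
scene hub_pin_side [  2.8736 -16.0539  80.8242]
scene roll [-8.2897  4.4511 79.02  ]
slope deg -5.983827696131099
```

Fx is −3.5 N, and the moment about z points to the tip side. I'll ease 0.8 mm to −x and continue down.

>>> servo_tool --pt "0 0 -0.08 0" --pt "0 0.1 0 0" --pt "0 0 0 0" --pt "0 0.1 0 0" --pt "0 0 0 0" --pt "0 0 0 0"

```text
t: 21.93
tool_pos: [0.6401, 0.1059, 0.0565]
tool_rot: [-1.186, 1.243, -1.25]
ft_force: [-1.9, -14.0, 4.9]
finger_gap: 0.524
```

```bash
python3 tilt.py
```

```text
t 21.93 pos [0.6401 0.1059 0.0565] yaw -92.89 F [ -1.8582 -14.0163   4.9022] T [-1.8668  0.1976  0.0436] gap 0.524
TCP in stand [-2.647  13.8256 56.5117]
wrist hub_tip_side [-2.1087 32.4806 74.3939]
wrist hub_pin_side [ -1.7595 -16.7953  79.8832]
wrist roll [ 2.1487 11.1539 78.5382]
slope deg -6.356504806617097
scene hub_tip_side [-1.0627 33.8757 73.983 ]
scene hub_pin_side [  5.4286 -18.1291  83.7865]
scene roll [-5.8637  4.3688 79.2802]
slope deg -10.675594470993016
```

>>> servo_tool --pt "-0.1 0 0 0" --pt "0 0 0 0" --pt "-0.05 0.1 0 0" --pt "0 0 0 0" --pt "0 0.1 0 0" --pt "0 0 0 0" --pt "0 0 0 0"

```text
t: 22.92
tool_pos: [0.6402, 0.1071, 0.0547]
tool_rot: [-1.186, 1.242, -1.25]
ft_force: [-1.3, -16.0, 6.3]
finger_gap: 0.525
```

```bash
python3 tilt.py
```

```text
t 22.92 pos [0.6402 0.1071 0.0547] yaw -92.89 F [ -1.2908 -15.9668   6.2696] T [-2.0681  0.2494  0.012 ] gap 0.525
TCP in stand [-2.5743 14.9626 54.6706]
wrist hub_tip_side [-2.4425 38.5583 72.7007]
wrist hub_pin_side [ -1.4012 -11.4395  80.0622]
wrist roll [ 2.4375 13.4581 74.267 ]
slope deg -8.375856598658387
scene hub_tip_side [-3.4194 35.2839 74.0349]
scene hub_pin_side [  3.1062 -18.235   80.4257]
scene roll [-7.3216  7.2497 75.1832]
slope deg -6.80951675442787
```

>>> servo_tool --pt "0 0.1 0 0" --pt "0 0 0 0" --pt "0 0.1 0 0" --pt "0 0 0 0" --pt "0 0.1 0 0" --pt "0 0 0 0" --pt "0 0 0 0"

```text
t: 23.9
tool_pos: [0.6403, 0.1072, 0.0513]
tool_rot: [-1.186, 1.243, -1.25]
ft_force: [-1.0, -15.8, 4.4]
finger_gap: 0.52
```

```bash
python3 tilt.py
python3 - <<'E'
from ov import *
b=cam('wrist','pics/w7.png'); c=cam('scene','pics/s7.png')
i=cv2.resize(c['color'][185:260,120:220,::-1],None,fx=6,fy=6,interpolation=2); cv2.imwrite('pics/c7.png',i)
E
```

```text
t 23.9 pos [0.6403 0.1072 0.0513] yaw -92.9 F [ -1.0279 -15.8495   4.3518] T [-2.0156  0.1066  0.0148] gap 0.52
TCP in stand [-2.5629 15.0367 51.3309]
wrist hub_tip_side [-3.933  33.3991 71.419 ]
wrist hub_pin_side [ -1.7846 -15.2751  74.7071]
wrist roll [-0.1666 11.2398 73.2105]
slope deg -3.86456480582914
scene hub_tip_side [-3.9384 34.8113 71.5758]
scene hub_pin_side [  1.4376 -18.4515  75.468 ]
scene roll [-6.8156  4.7437 73.2849]
slope deg -4.179423628309547
```

View pics/c7.png

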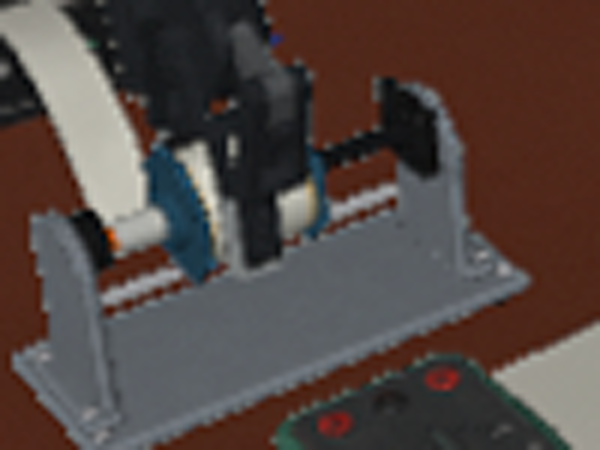

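The tip is in the round cup at (105,240) and the pin runs into the slotted cup's face at (385,140), nearly level. I'll lower the rest of the way until the pin meets the sill.

>>> servo_tool --pt "0 0.1 0 0" --pt "0 0 0 0" --pt "0 0.08 0 0" --pt "0 0 0 0" --pt "0 0 0 0"

```text
t: 24.82
tool_pos: [0.6404, 0.1072, 0.0511]
tool_rot: [-1.185, 1.242, -1.251]
ft_force: [-4.2, -16.3, 12.3]
finger_gap: 0.529
```

```bash
python3 tilt.py
```

```text
t 24.82 pos [0.6404 0.1072 0.0511] yaw -92.89 F [ -4.1546 -16.3328  12.285 ] T [-2.0528  0.682   0.0755] gap 0.529
TCP in stand [-2.3872 15.0713 51.0585]
wrist hub_tip_side [-3.3093 35.2319 68.6937]
wrist hub_pin_side [  1.4489 -18.2317  74.3242]
wrist roll [ 0.3629 10.2158 71.7071]
slope deg -6.011903359403336
scene hub_tip_side [-0.7159 34.8776 71.989 ]
scene hub_pin_side [  1.086  -18.5441  72.0303]
scene roll [-9.8125  4.3902 71.0615]
slope deg -0.04420161735727262
```

Fz rose to 12 N about 1.5 mm above the expected height, with Fx at −4 N, so the spindle is riding up the +x sides. I'll shift to −x to centre it.

>>> servo_tool --pt "0 0 -0.06 0" --pt "0 0 0 0" --pt "0 0 -0.06 0" --pt "0 0 0 0" --pt "0 0 0 0"

```text
t: 25.63
tool_pos: [0.6403, 0.1072, 0.0511]
tool_rot: [-1.183, 1.24, -1.252]
ft_force: [-0.3, -16.3, 10.1]
finger_gap: 0.519
```

```bash
python3 tilt.py
```

```text
t 25.63 pos [0.6403 0.1072 0.0511] yaw -92.89 F [ -0.2901 -16.2789  10.0508] T [-2.0234  0.0016 -0.0229] gap 0.519
TCP in stand [-2.4836 15.0497 51.1371]
wrist hub_tip_side [-6.0358 33.6207 69.9429]
wrist hub_pin_side [ -3.205  -16.1343  74.6732]
wrist roll [ 0.3174 10.5761 73.1369]
slope deg -5.43094389684812
scene hub_tip_side [-1.8599 32.2442 69.5241]
scene hub_pin_side [  3.6617 -17.7532  75.6289]
scene roll [-5.9938  3.9881 74.8385]
slope deg -6.961519166026268
```

Fx is balanced now. From the moment, the load is shared between tip and pin, which suggests the pin is on the sill. I'll check the spindle's slope numerically in the scene picture, comparing the current frame with the earlier level one (s5).

Run:
```python
from ov import *
c=cam('scene','pics/s8.png'); im=c['color'].astype(int); g=im.sum(2); s,p,M,y=pose()
P=(.640,.092,3.1)
pr=lambda y,z:px(c,W(0,y,z,P))
for n,(zt,zp) in dict(level=(69.5,70.5),mid=(69.5,74),high=(69.5,78)).items():
    z=lambda y:zp+(zt-zp)*(y+65)/(70+65)
    print(n,'pin y-50,-40',pr(-50,z(-50)),pr(-40,z(-40)),'tube 45,52',pr(45,z(45)),pr(52,z(52)),'cup rim',pr(64,72),'slotmouth',pr(-61.5,86),'sill',pr(-61.5,65.5))
print('pin cols');
for u in range(172,188): print(u,[int(x) for x in g[200:222,u]])
print('tube cols')
for u in range(136,148): print(u,[int(x) for x in g[214:236,u]])
```

```text
level pin y-50,-40 [181.8065 208.8707] [178.0612 210.2654] tube 45,52 [144.6389 222.7114] [141.7531 223.786 ] cup rim [136.6056 224.7342] slotmouth [185.5339 201.7051] sill [186.2368 209.0541]
mid pin y-50,-40 [181.6933 207.7553] [177.9518 209.2398] tube 45,52 [144.6022 222.4722] [141.7258 223.6134] cup rim [136.6056 224.7342] slotmouth [185.5339 201.7051] sill [186.2368 209.0541]
high pin y-50,-40 [181.5635 206.4765] [177.8265 208.0643] tube 45,52 [144.5602 222.1986] [141.6947 223.4161] cup rim [136.6056 224.7342] slotmouth [185.5339 201.7051] sill [186.2368 209.0541]
pin cols
172 [135, 133, 137, 142, 165, 162, 162, 156, 161, 145, 116, 199, 187, 184, 209, 232, 289, 303, 326, 303, 274, 231]
173 [147, 149, 151, 150, 147, 146, 148, 145, 141, 137, 71, 130, 148, 169, 224, 155, 155, 168, 184, 195, 187, 175]
174 [147, 151, 150, 146, 150, 148, 142, 146, 176, 231, 45, 61, 67, 100, 193, 157, 154, 190, 272, 210, 216, 185]
175 [148, 147, 147, 147, 143, 150, 145, 150, 149, 139, 53, 57, 105, 216, 145, 138, 134, 155, 259, 409, 422, 322]
176 [148, 151, 149, 146, 149, 144, 142, 143, 135, 45, 59, 51,
[... 1920 characters left out ...]
 352, 107]
142 [578, 573, 570, 569, 575, 548, 449, 492, 524, 517, 490, 422, 287, 129, 140, 144, 126, 251, 484, 437, 321, 171]
143 [600, 593, 590, 588, 582, 551, 440, 510, 530, 516, 468, 397, 322, 138, 140, 137, 206, 397, 468, 389, 195, 174]
144 [351, 349, 349, 347, 338, 374, 483, 525, 522, 510, 450, 335, 215, 135, 143, 130, 234, 453, 459, 362, 176, 326]
145 [139, 134, 124, 148, 164, 322, 516, 536, 525, 493, 420, 273, 129, 140, 140, 130, 238, 473, 416, 211, 200, 361]
146 [159, 153, 144, 164, 173, 245, 439, 553, 530, 476, 381, 204, 133, 144, 133, 212, 407, 467, 367, 105, 178, 306]
147 [157, 158, 155, 174, 182, 187, 257, 339, 403, 364, 315, 160, 176, 139, 130, 240, 468, 449, 342, 182, 335, 285]
```

The pin's measured centre rows (208.6 at column 182, 210.2 at column 178) match the level prediction (208.9 and 210.3), and the tube matches as well. So the pin is on the sill. I'll back off along −y so the spring carries the pin home.

>>> servo_tool --pt "0.1 0 0 0" --pt "0 0 0 0" --pt "0.1 0 0 0" --pt "0 0 0 0" --pt "0 0 0 0"

```text
t: 26.5
tool_pos: [0.6402, 0.1058, 0.0511]
tool_rot: [-1.183, 1.24, -1.251]
ft_force: [0.1, -13.5, 11.1]
finger_gap: 0.523
```

>>> servo_tool --pt "0.1 0 0 0" --pt "0 0 0 0" --pt "0.1 0 0 0" --pt "0 0 0 0" --pt "0 0 0 0"

```text
t: 26.92
tool_pos: [0.6402, 0.1044, 0.0512]
tool_rot: [-1.182, 1.241, -1.251]
ft_force: [-0.2, -11.5, 9.9]
finger_gap: 0.525
```

```bash
python3 tilt.py
```

```text
t 26.92 pos [0.6402 0.1044 0.0512] yaw -92.89 F [ -0.2403 -11.4613   9.8619] T [-1.4632  0.0172 -0.0807] gap 0.525
TCP in stand [-2.5047 12.2629 51.1579]
wrist hub_tip_side [-4.6719 30.7809 71.8262]
wrist hub_pin_side [ -3.6091 -19.0413  72.9858]
wrist roll [ 0.0221  7.7752 69.974 ]
slope deg -1.3333000769243908
scene hub_tip_side [-1.3467 28.1975 73.5279]
scene hub_pin_side [  4.4092 -19.9404  73.7321]
scene roll [-6.0624  0.6821 69.1283]
slope deg -0.2430612120363345
```

Fy falls along the spring's own slope (about 1.6 N/mm), so the pin is moving freely past the floor plane into the pocket. Continuing.

>>> servo_tool --pt "0.1 0 0 0" --pt "0 0 0 0" --pt "0.1 0 0 0" --pt "0 0 0 0" --pt "0 0 0 0"

```text
t: 27.73
tool_pos: [0.6401, 0.103, 0.0512]
tool_rot: [-1.181, 1.241, -1.25]
ft_force: [-0.1, -10.8, 10.7]
finger_gap: 0.526
```

>>> servo_tool --pt "0.1 0 0 0" --pt "0 0 0 0" --pt "0.1 0 0 0" --pt "0 0 0 0" --pt "0 0 0 0"

```text
t: 28.15
tool_pos: [0.64, 0.1016, 0.0512]
tool_rot: [-1.181, 1.241, -1.25]
ft_force: [-0.6, -7.3, 10.1]
finger_gap: 0.522
```

```bash
python3 tilt.py
```

```text
t 28.15 pos [0.64   0.1016 0.0512] yaw -92.88 F [-0.6448 -7.3078 10.0604] T [-0.8062  0.0174 -0.0882] gap 0.522
TCP in stand [-2.498   9.4388 51.199 ]
wrist hub_tip_side [-3.8589 27.9867 69.6393]
wrist hub_pin_side [ -1.8235 -20.3882  74.5701]
wrist roll [-0.7903  6.3822 70.852 ]
slope deg -5.819979205396208
scene hub_tip_side [-1.6833 29.8601 68.0459]
scene hub_pin_side [  4.1155 -23.7452  76.3431]
scene roll [-6.1901 -0.7528 74.323 ]
slope deg -8.798535276406055
```

>>> servo_tool --pt "0.1 0 0 0" --pt "0 0 0 0" --pt "0.1 0 0 0" --pt "0 0 0 0" --pt "0 0 0 0" --pt "0 0 0 0"

```text
t: 29.05
tool_pos: [0.64, 0.1011, 0.0512]
tool_rot: [-1.179, 1.241, -1.248]
ft_force: [0.3, -1.7, 10.5]
finger_gap: 0.52
```

```bash
python3 tilt.py
```

```text
t 29.05 pos [0.64   0.1011 0.0512] yaw -92.86 F [ 0.2885 -1.7182 10.4993] T [ 0.0688 -0.174  -0.1046] gap 0.52
TCP in stand [-2.4941  8.9559 51.2093]
wrist hub_tip_side [-3.2938 29.3742 71.7874]
wrist hub_pin_side [ -0.7978 -21.3114  71.8166]
wrist roll [-0.0082  4.6069 72.9985]
slope deg -0.03301139479458529
scene hub_tip_side [-1.5243 29.4618 73.355 ]
scene hub_pin_side [  1.8672 -23.6734  76.3442]
scene roll [-6.3492  0.1231 73.7776]
slope deg -3.219913166653325
```

Fy dropped from −7.3 to −1.7 N within 0.5 mm, so the pin is against the pocket's bottom. I'll relieve the down-force and release.

>>> servo_tool --pt "0 -0.1 0 0" --pt "0 0 0 0" --pt "0 -0.1 0 0" --pt "0 0 0 0" --pt "0 0 0 0" --force 20

```text
t: 29.87
tool_pos: [0.6396, 0.1011, 0.0514]
tool_rot: [-1.181, 1.242, -1.247]
ft_force: [5.9, -0.3, 1.9]
finger_gap: 0.522
```

>>> servo_tool --pt "0 0 0 0" --pt "0 0 0 0" --pt "0 0 0 0" --pt "0 0 0 0" --pt "0 0 0 0" --pt "0 0 0 0" --pt "0 0 0 0" --pt "0 0 0 0" --grip 1

```text
t: 30.53
tool_pos: [0.6374, 0.1005, 0.0502]
tool_rot: [-1.185, 1.246, -1.246]
ft_force: [-0.2, -0.0, -1.1]
finger_gap: 0.996
```

```bash
python3 tilt.py
```

```text
t 30.53 pos [0.6374 0.1005 0.0502] yaw -92.85 F [-0.2128 -0.0353 -1.1434] T [-0.0239 -0.0007 -0.008 ] gap 0.996
TCP in stand [-5.0686  8.2133 50.1519]
wrist hub_tip_side [-3.93   27.9812 71.4609]
wrist hub_pin_side [ -4.6321 -19.5491  74.2585]
wrist roll [-0.428   4.5054 69.6985]
slope deg -3.3684813386289685
scene hub_tip_side [-2.0902 28.6542 69.7665]
scene hub_pin_side [  1.9388 -27.1036  74.2069]
scene roll [-7.4131  0.8084 72.7684]
slope deg -4.553261950359563
```

>>> servo_tool --pt "0 -0.5 0.2 0" --pt "0 -1 0 0" --pt "0 -2 0 0" --pt "0 -3 0 0" --pt "0 -3 0 0" --pt "0 -3 0 0" --pt "0 -2 0 0" --pt "0 0 0 0"

```text
t: 31.6
tool_pos: [0.6419, 0.1005, 0.2022]
tool_rot: [-1.177, 1.238, -1.25]
ft_force: [0.3, -0.6, 0.8]
finger_gap: 1.001
```

>>> servo_tool --pt "3 -1 -1 0" --pt "3 -1 -2 0" --pt "3 0 -2 0" --pt "3 0 -2 0" --pt "3 0 -2 0" --pt "2 0 -2 0" --pt "0 0 0 0" --pt "0 0 0 0"

```text
t: 32.27
tool_pos: [0.5205, -0.0648, 0.2158]
tool_rot: [-1.184, 1.247, -1.248]
ft_force: [0.3, -0.4, 0.4]
finger_gap: 1.003
```

```bash
python3 tilt.py
python3 - <<'E'
from ov import *
b=cam('wrist','pics/w9.png'); c=cam('scene','pics/s9.png')
for n in ['multimeter','driver_yellow','flush_cutters']:
    print(n,[(w(b,q['at']),round(q['conf'],2)) for q in manip.tip_of(n,'wrist')[:1]])
i=cv2.resize(c['color'][185:260,120:220,::-1],None,fx=4,fy=4,interpolation=2)
u=fpx(b,[.64,.092,.07]); u0=int(np.clip(u[0]-70,0,372)); v0=int(np.clip(u[1]-100,0,184))
j=cv2.resize(b['color'][v0:v0+200,u0:u0+140,::-1],None,fx=2.8,fy=2.8,interpolation=2)
o=np.zeros((560,800,3),np.uint8); o[:300,:400]=i; o[:,405:405+j.shape[1]]=j[:, :395]; cv2.imwrite('pics/c9.png',o)
E
```

```text
t 32.27 pos [ 0.5205 -0.0648  0.2158] yaw -92.99 F [ 0.3041 -0.3507  0.3543] T [ 0.0177  0.0238 -0.0206] gap 1.003
TCP in stand [-112.8081 -163.1815  215.772 ]
wrist hub_tip_side [ -0.9458 -21.6606  72.3729]
wrist hub_pin_side [ -1.6477 -21.8377  73.3857]
wrist roll [-0.2939  3.5764 74.5931]
slope deg -80.07824028555413
scene hub_tip_side [-2.0785 28.0053 72.296 ]
scene hub_pin_side [  1.4455 -25.8582  75.4339]
slope deg -3.3340234844594594
multimeter [(array([0.4706, 0.111 , 0.0047]), 0.61)]
driver_yellow [(array([ 0.6473, -0.1799,  0.0022]), 0.96)]
flush_cutters [(array([ 0.452 , -0.0582, -0.002 ]), 0.74)]
```

View pics/c9.png

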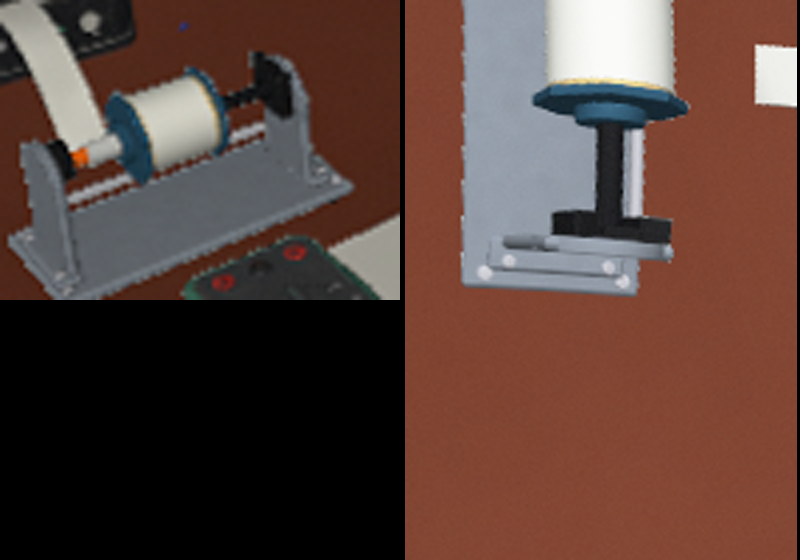

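The roll hangs between the cups: orange tip in the round cup at (78,157), and the pin in the slotted cup at (265,90) and (610,215). A last numeric check of level before handing in, using the same pixel test.

Run:
```python
from ov import *
c=cam('scene'); g=c['color'].astype(int).sum(2); P=(.640,.092,3.1)
for n,(zt,zp) in dict(level=(69.5,70.5),pin74=(69.5,74)).items():
    z=lambda y:zp+(zt-zp)*(y+70)/143
    print(n,[px(c,W(0,y,z(y),P)) for y in (-52,-45,42,50)])
for u in (178,179,180,181,182,183):
    r=np.arange(200,218); d=np.clip(145-g[200:218,u],0,90)*(np.abs(r-209)<5); print(u,'pin row',(r*d).sum()/d.sum())
for u in (141,142,143,144,145): print(u,[int(x) for x in g[216:230,u]])
# wrist: pin centre line against slotted-cup block
b=cam('wrist'); gw=b['color'].astype(int).sum(2); print([fpx(b,W(0,y,z_,P)) for y,z_ in ((-40,70.8),(-55,70.6),(-40,73),(-55,73.5))])
u=fpx(b,W(0,-48,70.6,P)); v=int(u[1]); q=np.nonzero(gw[v,int(u[0])-15:int(u[0])+15]<150)[0]+int(u[0])-15; print('row',v,q.min(),q.max())
s=manip.state(); print(s['t'])
```

```text
level [array([182.5521, 208.604 ]), array([179.9395, 209.5759]), array([145.8687, 222.2498]), array([142.579 , 223.4735])]
pin74 [array([182.442 , 207.5079]), array([179.8316, 208.5389]), array([145.8262, 221.97  ]), array([142.5465, 223.2654])]
178 pin row 209.8825910931174
179 pin row 209.38968481375358
180 pin row 208.7772511848341
181 pin row 208.42068965517242
182 pin row 208.54957507082153
183 pin row 207.3153846153846
141 [572, 571, 573, 577, 553, 450, 413, 360, 292, 244, 192, 138, 147, 143]
142 [573, 567, 572, 553, 468, 488, 512, 481, 450, 390, 343, 131, 144, 140]
143 [573, 572, 566, 547, 459, 517, 525, 512, 458, 385, 352, 132, 143, 138]
144 [583, 573, 566, 546, 484, 530, 521, 502, 442, 327, 208, 137, 143, 133]
145 [459, 581, 555, 465, 498, 530, 516, 484, 417, 301, 128, 139, 139, 128]
[array([362.8513,  55.2261]), array([362.4266,  69.9623]), array([363.6381,  55.0441]), array([363.4617,  69.8572])]
row 63 361 369
33.0167
```

```bash
python3 -c "
from plant import manip
print(manip.sign_off())"
```

```text
the job is handed in; nothing more can be done
None
```

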